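# Reagent box through the gap to the stop bar

## Robot

A 6-joint arm with a two-finger parallel gripper is mounted at the origin on the work surface. World frame = base frame: x ahead of the robot, y to its left, z up, the work surface at z = 0. Lengths are in m, angles in degrees, forces in N, time in s.
With the tool pointing down it reaches from about 0.35 to 0.875 m from the base axis. Payload 4.2 kg.
Tool frame: the origin (TCP) lies midway between the tips of the shut fingers; the grasp point (between the pads) lies 19 mm behind it; z points along the fingers, y is the line along which they close (so a half turn about z gives the same grasp; the last joint's range is limited). The gripper opens to 87 mm and grips with 3 to 60 N. Pads are 19 mm wide; open, the fingers measure 117 mm over their backs; the gripper's body (75 mm by 190 mm) begins 51 mm behind the grasp point.
Start: joints at [88.556, 22.042, 0.453, 0, -68.411, -14.817], TCP at [0.175, 0.6, 0.194] pointing down, gripper open.
Joint ranges: [-179.83, 179.83], [-69.29, 118.12], [-61.27, 80.66], [-181.25, 117.63], [-171.15, -9.14], [-177.46, 177.46]. Speed limits (degrees/s): [159.86, 159.86, 180, 180, 180, 180].

## Interface

Orientations are given as a 3x3 rotation matrix whose columns are the frame's x, y, z axes.
In Python, from station import sense, capture, finish_job, silhouettes, landmark_of gives the robot as it stands.
- The arm moves only by the tool step_arm, never from a script. Its arguments are lists of equal length, an entry for each row: "linear": the shift along the tool's x, y, z in mm, a list of three; "delta_rot": the turn, a rotation vector about the tool's x, y, z in rad, a list of three; "grip": the finger opening in mm, from 0 to 87. A call has 1 to 10 rows; each row shifts and turns the commanded pose from where the row before left it, along the tool's axes as they then stand; what a row does not reach is not made up. A row lasts 1/8 s, in which the tool goes at most 62.5 mm and 10.7 degrees, less where a joint would pass 70% of its speed; a pose out of reach is approached as far as the arm can. A call with a gripper value outside its range is refused whole. The fingers move at their own pace and stop on an object; the grip force is fixed at half the most. Time passes only in rows, so rows that do not move let the fingers close. It gives the time, the measured TCP pose, the force, the opening and the grip force at its end, in the units of the state.
- sense(): the state, without advancing time (a new reading comes with each control period).
- capture(name): name is "scene" or "side" or "wrist"; returns a dict with "img" (384x512x3 uint8, red, green, blue), "fx", "fy", "cx", "cy" (pixels), "world_to_cam" (4x4, takes a point from world to camera coordinates); the wrist camera has in their place "mount" (4x4, takes a point from camera to tool coordinates, whose origin is the TCP and whose axes are the flange's). Camera axes: x right, y up, looking along -z (the intrinsics and any distortion apply to the point x, -y, -z); pixel columns grow to the right and rows downward; lengths in m; the calibration is good to about 2 mm. A picture is of the moment at which its call begins: read the wrist's pose just before it. There is no depth.
- finish_job(): hands the job in; it is judged then, once.
Trained networks look in the newest picture that a camera, given by its name, has taken for a name from the list of things; names that differ only in an ending like _2 or _b are one class to them, and where a whole thing is asked for, a point or a joint stands for the part that bears it (a point fixed in the world has none). Each returns a list of dicts, best first, with "score" (0 to 1); they miss things now and then, are a little off and sometimes report something else, mostly with a low value. They report only what shows in the picture. A call takes as long as a camera call. They do not tell look-alikes from the thing itself.
- silhouettes(camera, label): "mask" (384x512 bool, what is visible of it) and "point" ([column, row] in pixels, amid what is visible of it).
- landmark_of(camera, label): "point" ([column, row] in pixels: a listed point, or the origin of a listed thing).
The state is a dict: "time_s": time; "joints": joint angles; "joint_velocities": joint speeds; "effort": joint torques, N m; "tcp_pos": TCP position; "ee_rot": TCP orientation; "wrist_force": force on the tool from outside, world axes, zero at the start; "moment": the same for the moment, N m; "gripper_width": opening from 0.0 (shut) to 1.0 (fully open); "gripper_force": force on a finger pad.
Only numpy, scipy, OpenCV 4.12 (cv2) and the standard library are available. Lean on these libraries where they do the work, as an engineer would, in place of code of your own. Each camera call takes 0.05 s, during which the arm holds its last target. There are 200 camera calls.

## Task

At the water-testing bench, push the white reagent box through the narrow gap between the meter and the vial block, until it rests squarely against the aluminium stop bar behind them. Only push it along the bench: do not lift or tip it, leave the jar, jug and beaker alone, and take the hand away at the end.

Things in the scene. Friction and masses are not known exactly. Their poses are not given: they have to be found in the camera images.
- dock: Frame of the gap between meter and vial block: origin on the bench surface in the middle of the gap, x level through the gap towards the stop bar (the way to push; roughly from the robot's left to its right), y across, z up. The gap is 67 mm wide (y -33.5 to 33.5) and 60 mm long (x -30 to 30), its corners rounded by 14 mm seen from above. All fixed to the bench.
- stop (a point): Middle of the stop bar's pushing-side face, at bench height: 125 mm from the gap's middle along dock x. The bar is bolted down, aluminium, 150 mm long across the lane, 18 mm thick, 24 mm high. Between gap and bar the bench is free.
- meter: Grey water meter with a screen and keys, fixed to the bench: 60 mm along the gap (its x), 100 mm across (its y), 38 mm high (keys to 40 mm). Origin at the centre of its underside, axes parallel to the dock's. It forms one side of the gap; which side changes.
- vial_block: Black vial block with four round sockets in its top, fixed to the bench: 60 mm along the gap (x), 100 mm across (y), 38 mm high (socket rims to 41 mm). Origin at the centre of its underside, axes parallel to the dock's. It forms the other side of the gap.
- box: Loose white reagent box with a lid seam and a paper patch on top: 80 mm long (its x), 60 wide (its y), 40 high, 0.14 to 0.32 kg; slides on the bench. Origin at the centre of its underside. It starts in front of the gap (dock x -150 to -125 mm), up to 45 mm off the centre line and turned up to 0.5 rad; it goes through lengthwise.
- jar: Loose amber sample jar with a cork-coloured cap, 60 mm across, 70 mm high, standing; origin at the centre of its underside. To be left alone.
- jug: Loose white plastic bottle, 84 mm across, 140 mm high, standing; origin at the centre of its underside. To be left alone.
- beaker: Loose open steel beaker, 64 mm across, 70 mm high, standing; origin at the centre of its underside. To be left alone.
There are look-alikes about, which are no part of the job. What is shaped like the box but blue or red is not meant.

How it is judged:
By the outcome, as a careful person would: the job done as asked, in the order asked, and still so for the second after the job is handed in, with the robot touching nothing.
It also fails if it takes over 72 s, if anything falls off the work surface, if the arm or the gripper's body presses on something with over 40 N, if the wrist force passes 120 N, or if a joint passes its speed limit or range.

## Working session

There is one attempt and no reset: what is moved stays moved. The work goes in short steps, Python scripts to look and compute and a tool call to move; the robot and the scene stay as the last step left them, time stands still between calls to the robot, and variables do not carry over. Pictures are saved under pics/ and viewed, at most 10 in all, crops included, and the job is handed in when it is done.

Besides the shell and the picture viewer there is one more tool, called as name(argument=value, ...) on one line, values as JSON. step_arm: Moves the arm, as the interface text tells. Its arguments: {"type":"object","properties":{"linear":{"type":"array"},"delta_rot":{"type":"array"},"grip":{"type":"array"}},"required":["linear","delta_rot","grip"]}

```bash
mkdir -p pics
cat > h.py <<'E'
import numpy as np, cv2
from station import *
def W2C(c,s=None):
    if 'world_to_cam' in c: return np.array(c['world_to_cam'])
    T=np.eye(4);T[:3,:3]=s['ee_rot'];T[:3,3]=s['tcp_pos']
    return np.linalg.inv(T@np.array(c['mount']))
def ray(c,uv,z,s=None):
    M=np.linalg.inv(W2C(c,s)); uv=np.atleast_2d(uv).astype(float)
    d=np.c_[(uv[:,0]-c['cx'])/c['fx'],-(uv[:,1]-c['cy'])/c['fy'],-np.ones(len(uv))]@M[:3,:3].T
    o=M[:3,3]; return o+d*((z-o[2])/d[:,2])[:,None]
def proj(c,P,s=None):
    M=W2C(c,s); q=np.atleast_2d(P)@M[:3,:3].T+M[:3,3]
    return np.c_[c['cx']+c['fx']*q[:,0]/-q[:,2], c['cy']-c['fy']*q[:,1]/-q[:,2]]
def save(c,n): cv2.imwrite('pics/'+n,c['img'][:,:,::-1])
E
python3 - <<'E'
from h import *
s=sense();print(s)
ims=[]
for n in ['scene','side']:
    c=capture(n);ims.append(c['img']);print({k:v for k,v in c.items() if k not in('img','world_to_cam')}, np.linalg.inv(W2C(c))[:3,3].round(3))
    for l in ['dock','stop','meter','vial_block','box','jar','jug','beaker']:
        for d in landmark_of(n,l)[:3]:
            print(n,l,round(d['score'],2),np.round(d['point']),ray(c,d['point'],0)[0].round(3))
    cv2.imwrite(f'pics/{n}0.png',cv2.resize(c['img'][:,:,::-1],(768,576)))
E
```

```text
{'time_s': 0.0, 'joints': array([ 8.85564213e+01,  2.20906953e+01,  3.79785153e-01, -3.02003813e-02,
       -6.84121383e+01, -1.48147032e+01]), 'joint_velocities': array([ 0.0636812 ,  0.04346783, -0.06041689, -0.01037311, -0.04498957,
       -0.10265519]), 'effort': array([-6.19481525e-04, -3.90664601e+01,  1.87397021e+01,  4.21966061e+00,
        1.09273414e-02, -2.08251740e-04]), 'tcp_pos': array([0.17479043, 0.59935795, 0.19255728]), 'ee_rot': array([[ 9.59954956e-01, -2.80153862e-01, -5.44069316e-04],
       [-2.80154380e-01, -9.59952586e-01, -2.13452172e-03],
       [ 7.57137584e-05,  2.20146811e-03, -9.99997574e-01]]), 'wrist_force': array([-0.06992959,  0.16277695,  0.53724538]), 'moment': array([ 0.02713457,  0.02995237, -0.02681583]), 'gripper_force': 0.0, 'gripper_width': 0.9993294258520792}
{'fx': 404.6136259691467, 'fy': 404.6136259691467, 'cx': 252.63475377667513, 'cy': 194.86047227285053} [1.133 0.632 0.638]
scene dock 0.69 [243. 186.] [ 0.557 -0.147  0.   ]
scene stop 0.57 [250. 185.] [ 0.538 -0.14   0.   ]
scene stop 0.5 [206. 140.] [ 0.483 -0.46   0.   ]
scene meter
[... 298 characters left out ...]
97 [211. 139.] [ 0.468 -0.452  0.   ]
scene beaker 0.64 [224. 179.] [ 0.58  -0.214  0.   ]
{'fx': 391.5208735807631, 'fy': 391.5208735807631, 'cx': 251.2846502727501, 'cy': 191.58970936564572} [ 0.053 -0.703  0.537]
side stop 0.72 [201. 147.] [0.649 0.275 0.   ]
side stop 0.63 [268. 220.] [ 0.544 -0.156  0.   ]
side meter 0.84 [208. 205.] [ 0.476 -0.012  0.   ]
side vial_block 0.72 [266. 183.] [ 0.65 -0.03  0.  ]
side box 0.87 [151. 182.] [0.424 0.187 0.   ]
side box 0.8 [250. 149.] [0.753 0.155 0.   ]
side box 0.61 [216. 172.] [0.589 0.112 0.   ]
side jar 0.87 [201. 143.] [0.666 0.301 0.   ]
side jug 0.71 [348. 309.] [ 0.471 -0.444  0.   ]
side beaker 0.95 [294. 229.] [ 0.563 -0.221  0.   ]
```

View pics/scene0.png

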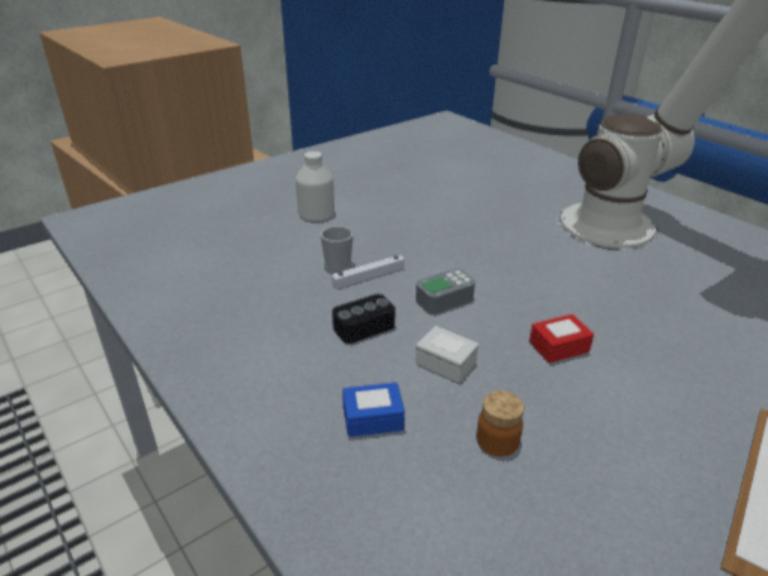

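View pics/side0.png

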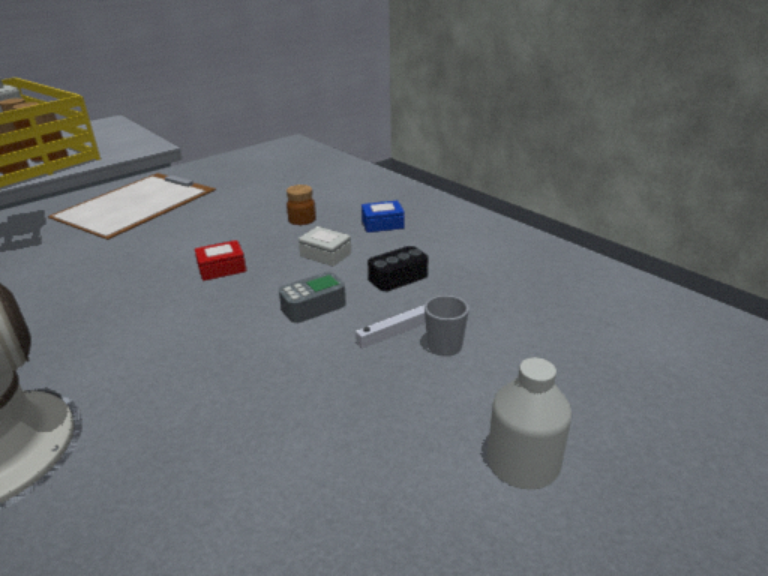

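The white box sits at about (447,352) in the enlarged scene view, in front of the gap. The meter is on the robot's near side at (445,290) and the black block on the far side at (363,317). The bar is behind them at (368,271), with the beaker just beyond it. I'll bring the wrist camera above the lane.

step_arm(linear=[[40,28,-18],[40,28,-18],[40,28,-18],[40,28,-18],[40,28,-18],[40,28,-18],[40,28,-18],[40,28,-18],[40,28,-18],[40,28,-18]], delta_rot=[[0,0,0],[0,0,0],[0,0,0],[0,0,0],[0,0,0],[0,0,0],[0,0,0],[0,0,0],[0,0,0],[0,0,0]], grip=[[20],[20],[20],[20],[20],[20],[20],[20],[20],[20]])

```text
invalid input at $.grip[0]: expected a number
```

step_arm(linear=[[0,0,0],[0,0,0],[0,0,0],[0,0,0],[0,0,0],[0,0,0],[0,0,0],[0,0,0],[0,0,0]], delta_rot=[[0,0,0.18],[0,0,0.18],[0,0,0.18],[0,0,0.18],[0,0,0.18],[0,0,0.18],[0,0,0.18],[0,0,0.18],[0,0,0]], grip=[[20],[20],[20],[20],[20],[20],[20],[20],[20]])

```text
invalid input at $.grip[0]: expected a number
```

Run:
```python
from h import *
s=sense();print(s['tcp_pos'],s['ee_rot'].round(3),s['joints'].round(1),s['gripper_width']*87)
c=capture('wrist');save(c,'w1.png');print(np.array(c['mount']).round(3),c['fx'])
print(proj(c,[[.595,.12,.04],[.48,-.005,.04],[.65,-.026,.04],[.54,-.14,.02]],s).round())
```

```text
[0.17496572 0.59996566 0.19366598] [[ 0.96 -0.28  0.  ]
 [-0.28 -0.96 -0.  ]
 [ 0.    0.   -1.  ]] [ 88.6  22.    0.5   0.  -68.4 -14.8] 87.4015163113847
[[ 0.001  0.953  0.303  0.084]
 [ 1.    -0.001 -0.001  0.001]
 [-0.     0.303 -0.953 -0.191]
 [ 0.     0.     0.     1.   ]] 327.69629496567836
[[  841.  -729.]
 [ 1010.  -521.]
 [ 1192. -1066.]
 [ 1227.  -709.]]
```

View pics/w1.png

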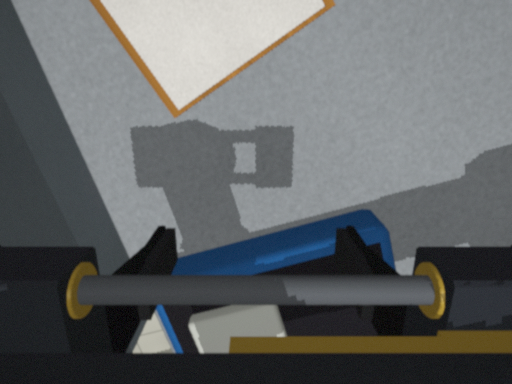

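The moves were refused because grip has to be plain numbers. This wrist picture shows only the clipboard at about (210,50) and the gripper in the lower third.

step_arm(linear=[[40,28,-18],[40,28,-18],[40,28,-18],[40,28,-18],[40,28,-18],[40,28,-18],[40,28,-18],[40,28,-18],[40,28,-18],[40,28,-18]], delta_rot=[[0,0,0],[0,0,0],[0,0,0],[0,0,0],[0,0,0],[0,0,0],[0,0,0],[0,0,0],[0,0,0],[0,0,0]], grip=[20,20,20,20,20,20,20,20,20,20])

```text
time_s: 2.2
tcp_pos: [0.4813, 0.2178, 0.3745]
ee_rot: [[0.96, -0.28, 0.001], [-0.28, -0.96, 0.001], [0.0, -0.001, -1.0]]
wrist_force: [0.1, 0.6, 0.4]
gripper_width: 0.234
gripper_force: 0.0
```

step_arm(linear=[[0,0,0],[0,0,0],[0,0,0],[0,0,0],[0,0,0],[0,0,0],[0,0,0],[0,0,0],[0,0,0]], delta_rot=[[0,0,0.18],[0,0,0.18],[0,0,0.18],[0,0,0.18],[0,0,0.18],[0,0,0.18],[0,0,0.18],[0,0,0.18],[0,0,0]], grip=[20,20,20,20,20,20,20,20,20])

```text
time_s: 3.32
tcp_pos: [0.4805, 0.2192, 0.3737]
ee_rot: [[-0.15, -0.989, 0.0], [-0.989, 0.15, 0.0], [-0.0, -0.0, -1.0]]
wrist_force: [0.1, -0.6, -0.4]
gripper_width: 0.232
gripper_force: 0.0
```

Run:
```python
from h import *
s=sense();print(s['tcp_pos'],s['ee_rot'].round(3),s['joints'].round(1),s['gripper_width']*87)
c=capture('wrist');save(c,'w2.png')
print(proj(c,[[.595,.12,.04],[.48,-.005,.04],[.65,-.026,.04],[.54,-.14,.02]],s).round())
```

```text
[0.48052347 0.21915274 0.37371915] [[-0.15  -0.989  0.   ]
 [-0.989  0.15   0.   ]
 [-0.    -0.    -1.   ]] [ 42.1   8.3   6.9  -0.  -88.6 -50.8] 20.159792595196343
[[ 171.   87.]
 [ 232.  -19.]
 [ 110.  -15.]
 [ 171. -120.]]
```

step_arm(linear=[[50,-30,0],[50,-30,0],[50,-30,0],[0,0,0]], delta_rot=[[0,0,0],[0,0,0],[0,0,0],[0,0,0]], grip=[20,20,20,20])

```text
time_s: 3.88
tcp_pos: [0.5475, 0.054, 0.3732]
ee_rot: [[-0.155, -0.988, -0.001], [-0.988, 0.155, -0.001], [0.001, 0.001, -1.0]]
wrist_force: [0.1, 0.4, 0.6]
gripper_width: 0.23
gripper_force: 0.0
```

Run:
```python
from h import *
s=sense();print(s['tcp_pos'])
c=capture('wrist');save(c,'w2.png')
for l in ['dock','stop','meter','vial_block','box','jar','beaker']:
    for d in landmark_of('wrist',l)[:3]: print(l,round(d['score'],2),np.round(d['point']),ray(c,d['point'],0,s)[0].round(4))
for l,z in [('meter',.038),('vial_block',.038),('box',.04)]:
    for d in silhouettes('wrist',l)[:3]:
        ct=max(cv2.findContours(d['mask'].astype(np.uint8),0,1)[0],key=cv2.contourArea)
        r=cv2.minAreaRect(ray(c,ct[:,0],z,s)[:,:2].astype(np.float32)*1000)
        print(l,round(d['score'],2),r)
```

```text
[0.54746581 0.05401936 0.37321274]
stop 0.77 [237.   8.] [ 0.5446 -0.1445  0.    ]
meter 0.85 [292.  88.] [ 0.4757 -0.0138  0.    ]
vial_block 0.63 [188.  90.] [ 0.6455 -0.0371  0.    ]
box 0.89 [233. 176.] [0.5967 0.1181 0.    ]
box 0.6 [150. 206.] [0.7578 0.152  0.    ]
box 0.58 [334. 207.] [0.4239 0.2054 0.    ]
meter 0.57 ((480.6259765625, -9.231132507324219), (59.27085876464844, 100.27738189697266), 81.14456176757812)
box 0.96 ((756.2665405273438, 140.10983276367188), (76.37493133544922, 83.23131561279297), 61.845184326171875)
box 0.81 ((427.50494384765625, 199.0937957763672), (70.16545104980469, 87.18293762207031), 73.3778305053711)
box 0.67 ((596.7840576171875, 116.68292236328125), (66.09159851074219, 86.77091217041016), 17.761037826538086)
```

View pics/w2.png

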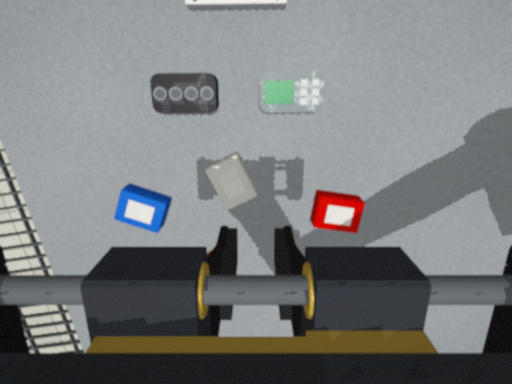

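The wrist picture shows the box at (231,180), turned; the block at (184,93), the meter at (292,93) and the bar at the top edge. I'll fit solid models to the masks.

```bash
cat >> h.py <<'E'
from scipy.optimize import minimize
def render(c,s,p,L,Wd,H,r=0,K=4):
    x,y,a=p; ca,sa=np.cos(a),np.sin(a)
    g=[]
    for sx in(1,-1):
        for sy in(1,-1):
            for t in np.linspace(0,np.pi/2,5 if r else 1):
                g.append([sx*(L/2-r+r*np.cos(t)),sy*(Wd/2-r+r*np.sin(t))])
    g=np.array(g); w=np.c_[x+ca*g[:,0]-sa*g[:,1],y+sa*g[:,0]+ca*g[:,1]]
    P=np.r_[np.c_[w,np.zeros(len(w))],np.c_[w,np.full(len(w),H)]]
    h=cv2.convexHull(((proj(c,P,s)+.5)*K*16).astype(np.int32))
    m=np.zeros((384*K,512*K),np.uint8); cv2.fillConvexPoly(m,h,255,shift=4)
    return cv2.resize(m,(512,384),interpolation=cv2.INTER_AREA)/255.
def fit(c,s,mask,p0,L,Wd,H,r=0,ign=None):
    ok=np.ones_like(mask,float) if ign is None else ~ign
    f=lambda q:(np.abs(render(c,s,q*[.01,.01,.1],L,Wd,H,r)-mask)*ok).sum()
    best=min((minimize(f,np.array([p0[0],p0[1],p0[2]+d])/[.01,.01,.1],method='Nelder-Mead',options=dict(initial_simplex=None,xatol=.01,fatol=.3)) for d in(-.15,0,.15)),key=lambda o:o.fun)
    return best.x*[.01,.01,.1],best.fun,mask.sum()
def near(img_mask,u,v,rad):
    Y,X=np.mgrid[:384,:512]; return img_mask&(np.hypot(X-u,Y-v)<rad)
E
python3 - <<'E'
from h import *
s=sense();c=capture('wrist');im=c['img'].astype(int)
g=im.sum(2)/3
blk=near(g<70,184,93,50); blk=cv2.morphologyEx(blk.astype(np.uint8),3,np.ones((9,9)))>0
print('blk',fit(c,s,blk.astype(float),(.65,-.03,-1.7),.06,.1,.038,.014))
a={}
for l,p,d in [('box',(.597,.118,-1.3),(.08,.06,.04,0)),('meter',(.48,-.009,-1.7),(.06,.1,.038,.014)),('vial_block',(.65,-.03,-1.7),(.06,.1,.038,.014))]:
    for q in silhouettes('wrist',l):
        if np.hypot(*(np.array(q['point'])-proj(c,[p[0],p[1],.02],s)[0]))<15:
            print(l,round(q['score'],2),fit(c,s,q['mask'].astype(float),p,*d)); a[l]=q['mask']
o=im[:,:,::-1].astype(np.uint8).copy()
for m in list(a.values())+[blk]:
    cv2.drawContours(o,cv2.findContours(m.astype(np.uint8),0,1)[0],-1,(0,0,255),1)
cv2.imwrite('pics/w3.png',cv2.resize(o[0:250,110:360],None,fx=2.4,fy=2.4,interpolation=0))
E
```

```text
blk (array([ 0.64511914, -0.0311983 , -1.75312883]), np.float64(1999.9764705882353), np.float64(661.0))
box 0.78 (array([ 0.59813907,  0.12137091, -1.24616544]), np.float64(147.0901960784314), np.float64(1799.0))
meter 0.71 (array([ 0.48092096, -0.00931287, -1.69070636]), np.float64(144.64313725490194), np.float64(2451.0))
vial_block 0.79 (array([ 0.64605307, -0.0338604 , -1.7239092 ]), np.float64(117.56862745098039), np.float64(2554.0))
```

View pics/w3.png

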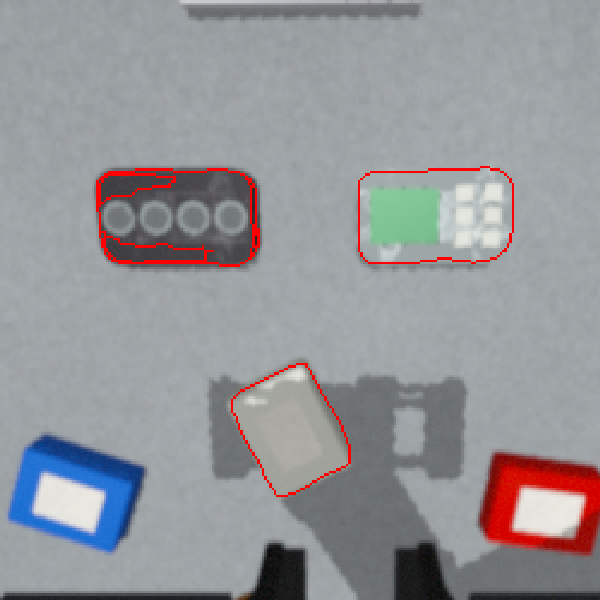

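step_arm(linear=[[-30,-50,0],[-38,-50,0],[0,-17,50],[0,0,60],[0,0,60],[0,0,60],[0,0,50],[0,0,20],[0,0,0],[0,0,0]], delta_rot=[[0,0,-0.008],[0,0,0],[0,0,0],[0,0,0],[0,0,0],[0,0,0],[0,0,0],[0,0,0],[0,0,0],[0,0,0]], grip=[0,0,0,0,0,0,0,0,0,0])

```text
time_s: 5.88
tcp_pos: [0.6734, 0.1073, 0.0751]
ee_rot: [[-0.144, -0.99, 0.003], [-0.99, 0.144, 0.0], [-0.001, -0.003, -1.0]]
wrist_force: [0.2, 0.6, 0.6]
gripper_width: 0.006
gripper_force: 0.0
```

```bash
cat >> h.py <<'E'
A=-1.7186; EX=np.array([np.cos(A),np.sin(A)]); EY=np.array([-EX[1],EX[0]]); D0=np.array([.5635,-.0216])
def dk(p): d=np.array(p)[:2]-D0; return np.array([d@EX,d@EY])*1000
def st():
    s=sense(); print('tcp dock',dk(s['tcp_pos']).round(1),'z',round(s['tcp_pos'][2]*1000,1),'yaw',round(np.arctan2(s['ee_rot'][1,0],s['ee_rot'][0,0])-A,4),'F',s['wrist_force'].round(1),'t',s['time_s'],'grip',s['gripper_width']*87); return s
E
python3 -c "
from h import *
st()"
```

```text
tcp dock [-143.6   89.7] z 75.1 yaw 0.0032 F [0.2 0.6 0.6] t 5.875 grip 0.5165322858362753
```

step_arm(linear=[[3,0,35],[0,0,28],[0,8,0],[0,10,0],[4,6,0],[5,6,0],[5,6,0],[5,6,0],[5,6,0],[0,0,0]], delta_rot=[[0,0,0],[0,0,0],[0,0,0],[0,0,0],[0,0,0],[0,0,0],[0,0,0],[0,0,0],[0,0,0],[0,0,0]], grip=[0,0,0,0,0,0,0,0,0,0])

```text
time_s: 7.12
tcp_pos: [0.6209, 0.087, 0.0116]
ee_rot: [[-0.144, -0.99, 0.001], [-0.99, 0.144, -0.0], [-0.0, -0.001, -1.0]]
wrist_force: [0.7, -0.3, 5.2]
gripper_width: 0.003
gripper_force: 2.9
```

```bash
cat >> h.py <<'E'
def findbox(p0,cams=('scene','side')):
    for n in cams:
        s=sense();c=capture(n)
        for q in silhouettes(n,'box'):
            if np.hypot(*(np.array(q['point'])-proj(c,[p0[0],p0[1],.02],s)[0]))<22:
                r,f,a=fit(c,s,q['mask'].astype(float),p0,.08,.06,.04)
                print(n,round(q['score'],2),'box dock',dk(r).round(1),'yaw',round(r[2]-A,3),'err',round(f/a,2))
def wd(x,y,a=0): return (*(D0+EX*x/1e3+EY*y/1e3),a+A)
E
python3 -c "
from h import *
st(); findbox(wd(-139,-4,.05))
c=capture('side');cv2.imwrite('pics/s2.png',cv2.resize(c['img'][100:230,140:310,::-1],None,fx=4,fy=4))
"
```

```text
tcp dock [-115.9   40.8] z 11.6 yaw 0.003 F [ 0.7 -0.3  5.2] t 7.125 grip 0.2228768643117463
scene 0.71 box dock [-146.9   13.8] yaw 0.482 err 0.08
side 0.61 box dock [-141.4   10.8] yaw 0.158 err 0.16
```

View pics/s2.png

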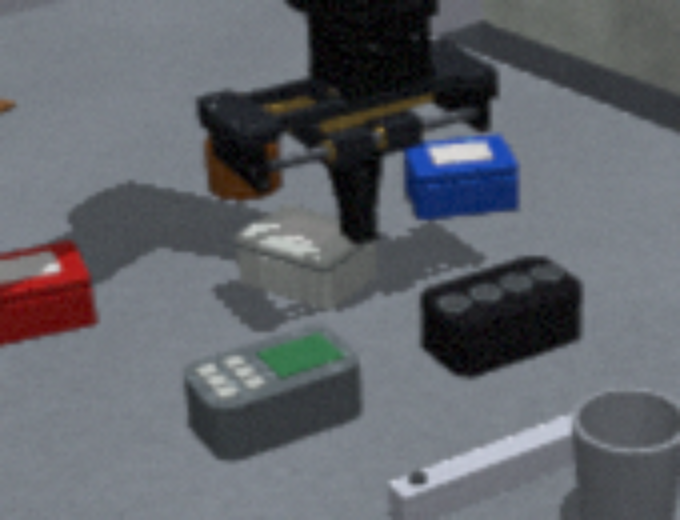

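The side picture shows the fingertip at the box's far front corner, about (360,235) in the crop, and the box still turned. I'll lift and check from above.

step_arm(linear=[[0,-15,-50],[20,0,-55],[20,0,-55],[10,20,-55],[0,20,-50],[0,20,0],[0,0,0]], delta_rot=[[0,0,0],[0,0,0],[0,0,0],[0,0,0],[0,0,0],[0,0,0],[0,0,0]], grip=[0,0,0,0,0,0,0])

```text
time_s: 8.25
tcp_pos: [0.5673, 0.0442, 0.2757]
ee_rot: [[-0.144, -0.99, -0.002], [-0.99, 0.144, 0.0], [-0.0, 0.002, -1.0]]
wrist_force: [-0.1, 0.3, -0.3]
gripper_width: 0.003
gripper_force: 0.0
```

```bash
python3 -c "
from h import *
st(); findbox(wd(-142,6,.2),('wrist','scene','side'))
c=capture('wrist');save(c,'w4.png')
"
```

```text
tcp dock [-65.6  -5.9] z 275.7 yaw 0.0031 F [-0.1  0.3 -0.3] t 8.25 grip 0.2713840161405913
wrist 0.7 box dock [-146.6   13.9] yaw 0.452 err 0.13
scene 0.78 box dock [-145.6   14.5] yaw 0.459 err 0.05
side 0.59 box dock [-144.9   11.9] yaw 0.368 err 0.08
```

View pics/w4.png

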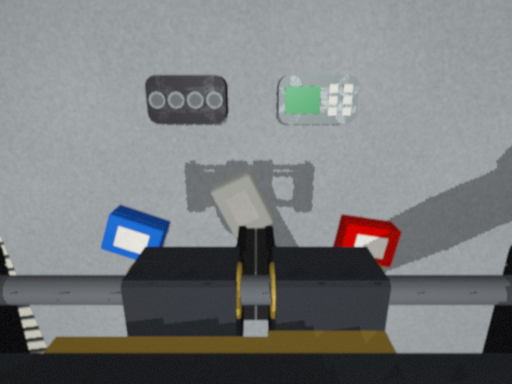

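```bash
python3 -c "
from h import *
c=capture('side')
b=c['img'][100:230,140:310,::-1]
t=wd(-115.9,40.8)
def px(P): return ((proj(c,P)-[140,100])*4).round().tolist()
print('tcp in crop',px([[t[0],t[1],.0116]]))
x,y,a=wd(-146,14,.46)
R=np.array([[np.cos(a),-np.sin(a)],[np.sin(a),np.cos(a)]])
P=[[*(R@[i*.04,j*.03]+[x,y]),.04] for i,j in((1,1),(1,-1),(-1,-1),(-1,1))]
print(px(P))
o=np.hstack([cv2.imread('pics/s2.png')[150:350,200:420],cv2.resize(b,None,fx=4,fy=4)[150:350,200:420]])
o=cv2.resize(o,None,fx=1.8,fy=1.8)
cv2.imwrite('pics/cmp.png',o)
"
```

```text
tcp in crop [[360.0, 270.0]]
[[375.0, 223.0], [325.0, 258.0], [232.0, 232.0], [284.0, 199.0]]
```

View pics/cmp.png

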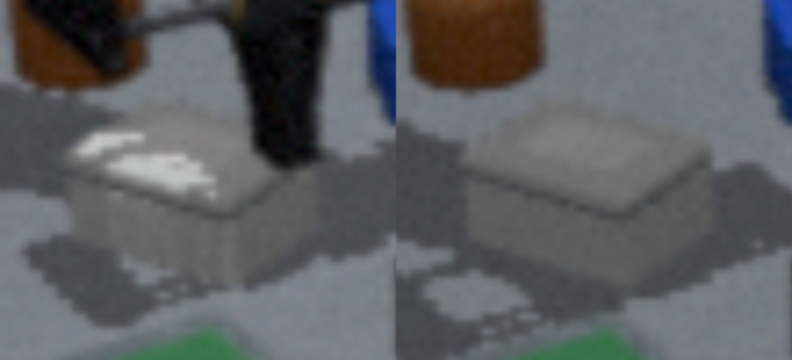

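step_arm(linear=[[-20,-40,0],[-25,-40,10],[-25,-16,40],[-4,0,45],[0,0,45],[0,0,45],[0,0,40],[0,0,20],[0,0,0]], delta_rot=[[0,0,0],[0,0,0],[0,0,0],[0,0,0],[0,0,0],[0,0,0],[0,0,0],[0,0,0],[0,0,0]], grip=[0,0,0,0,0,0,0,0,0])

```text
time_s: 9.78
tcp_pos: [0.6734, 0.103, 0.028]
ee_rot: [[-0.145, -0.989, -0.005], [-0.989, 0.145, -0.002], [0.002, 0.005, -1.0]]
wrist_force: [0.3, 0.3, -0.2]
gripper_width: 0.005
gripper_force: 0.0
```

```bash
python3 -c "
from h import *
st();findbox(wd(-146,14,.4))"
```

```text
tcp dock [-139.5   90.3] z 28.0 yaw 0.0026 F [ 0.3  0.3 -0.2] t 9.775 grip 0.45690526030707235
scene 0.89 box dock [-145.    12.8] yaw 0.49 err 0.07
side 0.88 box dock [-146.9   13.1] yaw 0.268 err 0.13
```

```bash
python3 -c "
from h import *
s=sense()
for n in('side','scene'):
    c=capture(n);g=c['img'].sum(2)/3
    u,v=proj(c,s['tcp_pos'])[0];print(n,u,v)
    b=(g[int(v)-26:int(v)+14,int(u)-14:int(u)+15]).astype(int)
    for i,r in enumerate(b[::2]): print(int(v)-26+2*i,' '.join('%3d'%x for x in r))
"
```

```text
side 241.21557325070845 152.90112145329013
126 109 123 129 129 123  90  46  11  15  17  13  20  21   7  11   4  18   4  11  38  87 128 131 125 125 131 126 125 125
128 131 135 132 136 135 130 114  32   2  12  12   4   5  13  18  20  10   9  12  57 108 132 130 129 129 130 127 125 131
130 135 135 132 131 131 136 121  64  15  12   2   5   0  12  22  17   0  14  20  77 132 130 128 127 125 124 127 128 126
132 127 131 133 130 131 135 134 113  38  10  13   7   6   2  23  19  21   6  28  73 129 129 128 128 130 130 129 132 128
134 133 127 131 130 130 129 127 120  61  14  11   1  12  13  21  24  17  15  53 103 127 129 127 129 123 115 116 107 111
136 129 133 128 129 130 129 129 132 110  33  14  11   1  15   8  17  16  14  51 106 134 154 153 157 176 188 204 205 205
138 126 128 126 126 123 127 128 130 120  46   7  14   4  16  10  14  20  13  52 102 155 210 216 214 200 157 142 144 139
140 125 121 125 125 126 127 130 127 117  50   6   8   2  12  11  17  12  14  32  69  95 134 194 148 134 124  98  94  96
142 126 127 125 127 129 125 124 127 120  65  14   8   9  11  18   8  12  15  33  58  55  56  60  
[... 3084 characters left out ...]
 149 149 147 149 148 148 147 149 149 147 146 146 148 148 149 149 150 148 147 149 134 120 120 122 121
244 148 147 148 147 149 151 152 150 149 148 151 151 149 152 148 147 142 129 123 122 106 103 104 119 119 104 102 104 109
246 145 147 148 147 149 148 150 150 148 149 150 147 131 125 122 109 100 101  99 100  96  99 100  98  92 101 124 124 119
248 148 149 149 149 148 145 142 126 124 140 147 145 113 100  96  96  96  99 100  97  97  97  97  99  99  99  99  99 103
250 146 129 123 121 122 108 100  99  98 101 103 101  99  96 101  98 100  98  97  98  97  99  98  97  96  98 100 102 121
252  99  98  97  97  99  97 100  94  97 100  97  98 100  99 100  98  99  96  96  95  97  98  98  98 100  99  98  99  99
```

The two cameras both show the real fingertips about 20 mm above the reported TCP, so on the first try the tip grazed the top of the box's edge. I'll go lower, carefully.

step_arm(linear=[[0,0,10],[0,0,8],[0,0,6],[0,0,0]], delta_rot=[[0,0,0],[0,0,0],[0,0,0],[0,0,0]], grip=[0,0,0,0])

```text
time_s: 10.58
tcp_pos: [0.6741, 0.1034, 0.0056]
ee_rot: [[-0.145, -0.989, -0.002], [-0.989, 0.145, -0.001], [0.001, 0.002, -1.0]]
wrist_force: [1.2, 0.0, -0.6]
gripper_width: 0.003
gripper_force: 0.0
```

```bash
cat >> h.py <<'E'
def tip():
    s=sense()
    for n in('side','scene'):
        c=capture(n);g=c['img'].sum(2)/3
        for z in(0,.01,.02,.03):
            u,v=proj(c,[*s['tcp_pos'][:2],s['tcp_pos'][2]+z])[0];print(n,z,round(u),round(v),end=' | ')
        u,v=int(u),int(v)
        print('dark rows',[r for r in range(v-12,v+28) if (g[r,u-4:u+5]<35).sum()>=4])
E
python3 -c "
from h import *
st();tip()"
```

```text
tcp dock [-139.9   91. ] z 5.6 yaw 0.0027 F [ 1.2  0.  -0.6] t 10.575 grip 0.2797988994244133
side 0 241 161 | side 0.01 241 158 | side 0.02 241 155 | side 0.03 241 152 | dark rows [140, 141, 142, 143, 144, 145, 146, 147, 148, 149, 150, 151, 152, 153]
scene 0 268 249 | scene 0.01 268 245 | scene 0.02 268 242 | scene 0.03 268 239 | dark rows [226, 227, 228, 229, 230, 231, 232, 233, 234, 235, 236, 237, 238, 239, 240]
```

step_arm(linear=[[0,0,4],[0,0,2],[0,0,0]], delta_rot=[[0,0,0],[0,0,0],[0,0,0]], grip=[0,0,0])

```text
time_s: 11.05
tcp_pos: [0.6746, 0.1035, 0.0004]
ee_rot: [[-0.145, -0.99, -0.0], [-0.99, 0.145, -0.0], [0.0, 0.0, -1.0]]
wrist_force: [0.1, -0.4, 0.5]
gripper_width: 0.002
gripper_force: 0.0
```

step_arm(linear=[[0,0,2],[0,0,2],[0,0,0]], delta_rot=[[0,0,0],[0,0,0],[0,0,0]], grip=[0,0,0])

```text
time_s: 11.42
tcp_pos: [0.6745, 0.1035, -0.0036]
ee_rot: [[-0.145, -0.99, -0.0], [-0.99, 0.145, -0.0], [0.0, 0.0, -1.0]]
wrist_force: [0.5, -0.4, -0.6]
gripper_width: 0.009
gripper_force: 0.0
```

```bash
python3 -c "
from h import *
st();tip()"
```

```text
tcp dock [-140.1   91.4] z -3.6 yaw 0.0028 F [ 0.5 -0.4 -0.6] t 11.425 grip 0.7696686951405098
side 0 241 164 | side 0.01 241 161 | side 0.02 241 158 | side 0.03 241 155 | dark rows [142, 143, 144, 145, 146, 147, 148, 149, 150, 151, 152, 153, 154, 155, 156]
scene 0 267 252 | scene 0.01 268 248 | scene 0.02 268 245 | scene 0.03 268 242 | dark rows [229, 230, 231, 232, 233, 234, 235, 236, 237, 238, 239, 240, 241, 242, 243, 244]
```

step_arm(linear=[[0,0,4],[0,0,3],[0,10,0],[0,10,0],[2,5,0],[3,4,0],[3,4,0],[3,4,0],[0,0,0]], delta_rot=[[0,0,0],[0,0,0],[0,0,0],[0,0,0],[0,0,0],[0,0,0],[0,0,0],[0,0,0],[0,0,0]], grip=[0,0,0,0,0,0,0,0,0])

```text
time_s: 12.65
tcp_pos: [0.6362, 0.0977, -0.0102]
ee_rot: [[-0.145, -0.989, -0.0], [-0.989, 0.145, -0.0], [0.0, 0.0, -1.0]]
wrist_force: [0.4, 0.5, 0.6]
gripper_width: 0.006
gripper_force: 0.1
```

```bash
python3 -c "
from h import *
st();findbox(wd(-143,8,.25))"
```

```text
tcp dock [-128.7   54.3] z -10.2 yaw 0.0024 F [0.4 0.5 0.6] t 12.65 grip 0.4875008874874719
scene 0.7 box dock [-142.1    6.8] yaw 0.206 err 0.23
side 0.6 box dock [-146.7    6.3] yaw 0.263 err 0.07
```

step_arm(linear=[[3,4,0],[3,4,0],[3,4,0],[0,1,0],[0,0,0],[0,-10,0],[0,-20,0],[0,-10,-10],[0,0,-40],[0,0,0]], delta_rot=[[0,0,0],[0,0,0],[0,0,0],[0,0,0],[0,0,0],[0,0,0],[0,0,0],[0,0,0],[0,0,0],[0,0,0]], grip=[0,0,0,0,0,0,0,0,0,0])

```text
time_s: 14.1
tcp_pos: [0.6652, 0.086, 0.0441]
ee_rot: [[-0.144, -0.99, 0.008], [-0.99, 0.144, 0.002], [-0.003, -0.008, -1.0]]
wrist_force: [-0.1, 0.1, -0.3]
gripper_width: 0.005
gripper_force: 0.0
```

```bash
python3 -c "
from h import *
st();findbox(wd(-140,0,.05))"
```

```text
tcp dock [-121.4   84.8] z 44.1 yaw 0.0034 F [-0.1  0.1 -0.3] t 14.1 grip 0.45487513028973153
scene 0.91 box dock [-139.8   -0.3] yaw -0.046 err 0.12
side 0.58 box dock [-140.9   -0.5] yaw 0.004 err 0.06
```

step_arm(linear=[[0,0,-40],[-20,0,-30],[-32,20,0],[-32,35,0],[0,30,0],[0,0,0],[0,0,35],[0,0,35],[0,0,20],[0,0,0]], delta_rot=[[0,0,0],[0,0,0],[0,0,0],[0,0,0],[0,0,0],[0,0,0],[0,0,0],[0,0,0],[0,0,0],[0,0,0]], grip=[24,24,24,24,24,24,24,24,24,24])

```text
time_s: 15.55
tcp_pos: [0.589, 0.1794, 0.0172]
ee_rot: [[-0.145, -0.989, -0.004], [-0.989, 0.145, -0.003], [0.003, 0.004, -1.0]]
wrist_force: [-0.0, -0.3, 0.3]
gripper_width: 0.275
gripper_force: 0.0
```

```bash
python3 -c "
from h import *
s=st();findbox(wd(-140,0,.0),('wrist','side'))
c=capture('wrist');save(c,'w5.png')
c=capture('side');g=c['img'].sum(2)/3
for z in(0,.02):
  for y in(-20,0,20): t=wd(*(dk(s['tcp_pos'])+[0,y])); print(z,y,proj(c,[t[0],t[1],s['tcp_pos'][2]+z])[0].round(1))
u,v=proj(c,[*s['tcp_pos'][:2],s['tcp_pos'][2]+.02])[0].astype(int)
for r in range(v-14,v+12,2): print(r,''.join('#' if x<35 else '.' for x in g[r,u-25:u+26]))
"
```

```text
tcp dock [-202.6   -4.4] z 17.2 yaw 0.0019 F [-0.  -0.3  0.3] t 15.55 grip 23.958638989548025
wrist 0.61 box dock [-141.5    1. ] yaw 0.037 err 0.05
side 0.81 box dock [-1.424e+02 -1.000e-01] yaw -0.032 err 0.06
0 -20 [195.8 159.9]
0 0 [202.  158.1]
0 20 [208.2 156.4]
0.02 -20 [195.1 153.7]
0.02 0 [201.4 151.9]
0.02 20 [207.6 150.2]
137 ................#####......######..................
139 ................######.....######..................
141 ................######.....######..................
143 .................#####.....######..................
145 .................#######...#######.................
147 .................######.....#####..................
149 ...................####............................
151 ...................................................
153 ...................................................
155 ...................................................
157 ...................................................
159 ...................................................
161 ...................................................
```

View pics/w5.png

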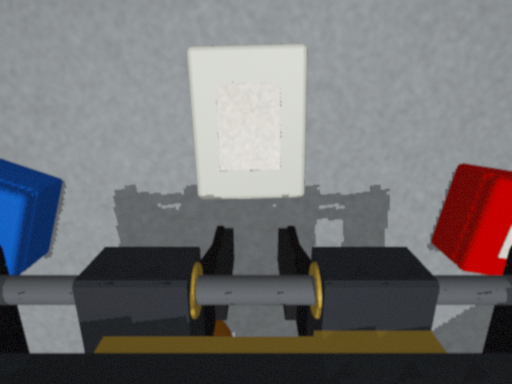

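The wrist picture shows the box nearly straight ahead, centred at (248,122), with both fingers behind it at (222,245) and (292,245). I'll lower the fingers, centre them and push.

step_arm(linear=[[0,-5,15],[0,0,8],[0,0,4],[6,0,0],[6,0,0],[6,0,0],[6,0,0],[6,0,0],[0,0,0]], delta_rot=[[0,0,0],[0,0,0],[0,0,0],[0,0,0],[0,0,0],[0,0,0],[0,0,0],[0,0,0],[0,0,0]], grip=[24,24,24,24,24,24,24,24,24])

```text
time_s: 16.98
tcp_pos: [0.5904, 0.1496, -0.0072]
ee_rot: [[-0.145, -0.989, -0.0], [-0.989, 0.145, -0.0], [0.0, 0.0, -1.0]]
wrist_force: [0.4, -0.4, 0.9]
gripper_width: 0.276
gripper_force: 0.0
```

```bash
python3 -c "
from h import *
s=st();x=dk(s['tcp_pos'])[0];findbox(wd(x+49,0,.0),('wrist','wrist','side'))
"
```

```text
tcp dock [-173.3    1.4] z -7.2 yaw 0.0022 F [ 0.4 -0.4  0.9] t 16.975 grip 24.03766097450728
wrist 0.9 box dock [-121.2    0.3] yaw 0.003 err 0.03
wrist 0.62 box dock [-121.2    0.4] yaw 0.004 err 0.04
side 0.72 box dock [-120.6   -1.5] yaw -0.084 err 0.12
```

step_arm(linear=[[6,0,0],[7,0,0],[7,0,0],[7,0,0],[7,0,0],[7,0,0],[4,0,0],[0,0,0]], delta_rot=[[0,0,0],[0,0,0],[0,0,0],[0,0,0],[0,0,0],[0,0,0],[0,0,0],[0,0,0]], grip=[24,24,24,24,24,24,24,24])

```text
time_s: 18.27
tcp_pos: [0.5838, 0.1052, -0.0073]
ee_rot: [[-0.145, -0.989, -0.0], [-0.989, 0.145, -0.0], [0.0, 0.0, -1.0]]
wrist_force: [0.1, -0.4, 0.7]
gripper_width: 0.281
gripper_force: 0.0
```

```bash
python3 -c "
from h import *
s=st();x=dk(s['tcp_pos'])[0];findbox(wd(x+52,0,.0),('wrist','wrist'))
c=capture('wrist')
for l,p in [('meter',(.4809,-.0093,A)),('vial_block',(.6461,-.0339,A))]:
    for q in silhouettes('wrist',l)[:2]:
        ys,xs=np.where(q['mask']);print(l,q['score'],xs.min(),xs.max(),ys.min(),ys.max())
        ign=np.zeros((384,512),bool)
        ign[0:2]=1
        r,f,a=fit(c,s,q['mask'].astype(float),p,.06,.1,.038,.014,ign);print(dk(r).round(1),r[2]-A,f/a)
        # inner edge near gap at bench/top: columns of mask border
save(c,'w6.png')
"
```

```text
tcp dock [-128.4    1.4] z -7.3 yaw 0.0024 F [ 0.1 -0.4  0.7] t 18.275 grip 24.48193173054872
wrist 0.77 box dock [-76.3   0.3] yaw 0.005 err 0.04
wrist 0.83 box dock [-76.2   0.1] yaw 0.003 err 0.03
meter 0.98 325 511 0 54
[  1.1 -83.6] 0.004779056863449593 0.005859289489320448
vial_block 0.55 0 192 0 54
[ 0.5 83.7] 0.0032747044283836235 0.0053325473569655266
```

View pics/w6.png

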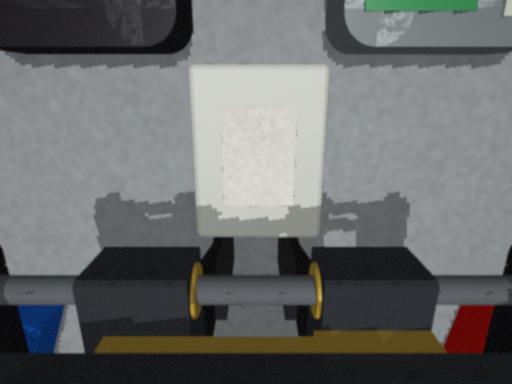

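The picture shows the box centred before the gap, with its front edge at row 65 between the block's edge at column 190 and the meter's at 328. I'll push it through.

step_arm(linear=[[6,0,0],[8,0,0],[8,0,0],[8,0,0],[8,0,0],[8,0,0],[8,0,0],[8,0,0],[8,0,0],[5,0,0]], delta_rot=[[0,0,0],[0,0,0],[0,0,0],[0,0,0],[0,0,0],[0,0,0],[0,0,0],[0,0,0],[0,0,0],[0,0,0]], grip=[24,24,24,24,24,24,24,24,24,24])

```text
time_s: 19.88
tcp_pos: [0.5732, 0.031, -0.0073]
ee_rot: [[-0.145, -0.989, 0.0], [-0.989, 0.145, 0.0], [-0.0, -0.0, -1.0]]
wrist_force: [-0.0, 1.0, -0.0]
gripper_width: 0.276
gripper_force: 0.6
```

```bash
python3 -c "
from h import *
s=st();x=dk(s['tcp_pos'])[0];findbox(wd(x+52,0,.0),('wrist','wrist'))"
```

```text
tcp dock [-53.5   1.8] z -7.3 yaw 0.0025 F [-0.  1. -0.] t 19.875 grip 23.997006824737923
wrist 0.73 box dock [-1.7  0.4] yaw 0.004 err 0.03
wrist 0.94 box dock [-1.1  0.3] yaw 0.004 err 0.03
```

step_arm(linear=[[6,0,0],[8,0,0],[8,0,0],[8,0,0],[8,0,0],[8,0,0],[8,0,0],[8,0,0],[8,0,0],[4,0,0]], delta_rot=[[0,0,0],[0,0,0],[0,0,0],[0,0,0],[0,0,0],[0,0,0],[0,0,0],[0,0,0],[0,0,0],[0,0,0]], grip=[24,24,24,24,24,24,24,24,24,24])

```text
time_s: 21.32
tcp_pos: [0.5624, -0.0423, -0.0074]
ee_rot: [[-0.145, -0.989, -0.0], [-0.989, 0.145, -0.0], [0.0, 0.0, -1.0]]
wrist_force: [-0.2, 1.4, -0.6]
gripper_width: 0.274
gripper_force: 0.4
```

```bash
python3 -c "
from h import *
s=st();x=dk(s['tcp_pos'])[0];findbox(wd(x+52,0,.0),('wrist','wrist'))"
```

```text
tcp dock [20.6  2. ] z -7.4 yaw 0.0023 F [-0.2  1.4 -0.6] t 21.325 grip 23.86101871752994
wrist 0.61 box dock [72.7  0.4] yaw 0.004 err 0.03
wrist 0.58 box dock [72.7  0.4] yaw 0.003 err 0.03
```

step_arm(linear=[[2,0,0],[3,0,0],[3,0,0],[2,0,0],[0,0,0]], delta_rot=[[0,0,0],[0,0,0],[0,0,0],[0,0,0],[0,0,0]], grip=[24,24,24,24,24])

```text
time_s: 22.15
tcp_pos: [0.561, -0.0519, -0.0073]
ee_rot: [[-0.145, -0.989, -0.0], [-0.989, 0.145, -0.0], [0.0, 0.0, -1.0]]
wrist_force: [-0.4, -0.6, 0.5]
gripper_width: 0.274
gripper_force: 0.0
```

step_arm(linear=[[1,0,0],[1,0,0],[0,0,0]], delta_rot=[[0,0,0],[0,0,0],[0,0,0]], grip=[24,24,24])

```text
time_s: 22.52
tcp_pos: [0.5608, -0.0536, -0.0073]
ee_rot: [[-0.144, -0.99, -0.0], [-0.99, 0.144, -0.0], [0.0, 0.0, -1.0]]
wrist_force: [0.5, 1.0, 0.6]
gripper_width: 0.27
gripper_force: 0.4
```

step_arm(linear=[[1,0,0],[1,0,0],[0,0,0]], delta_rot=[[0,0,0],[0,0,0],[0,0,0]], grip=[24,24,24])

```text
time_s: 22.9
tcp_pos: [0.5607, -0.0549, -0.0073]
ee_rot: [[-0.145, -0.989, 0.001], [-0.989, 0.145, 0.001], [-0.001, -0.0, -1.0]]
wrist_force: [0.7, 5.4, 1.0]
gripper_width: 0.271
gripper_force: 2.4
```

```bash
python3 -c "
from h import *
s=st();x=dk(s['tcp_pos'])[0];findbox(wd(x+52,0,.0),('wrist','wrist'))"
```

```text
tcp dock [33.3  2.1] z -7.3 yaw 0.0027 F [0.7 5.4 1. ] t 22.9 grip 23.583049137117957
wrist 0.87 box dock [85.   0.7] yaw 0.003 err 0.05
wrist 0.56 box dock [85.1  0.6] yaw 0.004 err 0.04
```

The box has met the bar: the force rose and its centre is at x = 85. One last nudge to seat it, then back off and lift.

step_arm(linear=[[1,0,0],[0,0,0],[-5,0,0],[-10,0,0],[-10,0,0],[0,0,0],[0,0,-30],[0,0,-40],[0,0,-40],[0,0,0]], delta_rot=[[0,0,0],[0,0,0],[0,0,0],[0,0,0],[0,0,0],[0,0,0],[0,0,0],[0,0,0],[0,0,0],[0,0,0]], grip=[24,24,24,24,24,24,24,24,24,24])

```text
time_s: 24.35
tcp_pos: [0.5665, -0.0316, 0.1064]
ee_rot: [[-0.144, -0.99, 0.008], [-0.99, 0.144, 0.001], [-0.002, -0.008, -1.0]]
wrist_force: [-0.4, 0.5, -0.8]
gripper_width: 0.276
gripper_force: 0.0
```

step_arm(linear=[[-20,0,-40],[-30,0,-40],[-30,0,-40],[0,0,0],[0,0,0],[0,0,0]], delta_rot=[[0,0,0],[0,0,0],[0,0,0],[0,0,0],[0,0,0],[0,0,0]], grip=[24,24,24,24,24,24])

```text
time_s: 25.1
tcp_pos: [0.5745, 0.0466, 0.2208]
ee_rot: [[-0.145, -0.989, -0.004], [-0.989, 0.145, -0.001], [0.002, 0.003, -1.0]]
wrist_force: [0.4, -0.5, 0.0]
gripper_width: 0.275
gripper_force: 0.0
```

```bash
python3 -c "
from h import *
s=st();findbox(wd(85,0,.0),('wrist','scene','side'))
c=capture('wrist')
# gap between box and bar: grey profile along the lane
for y in(-20,0,20):
  print(y,[int(c['img'][int(round(v)),int(round(u))].mean()) for u,v in [proj(c,[*wd(x,y)[:2],.024],s)[0] for x in range(112,150,2)] if 0<=v<383])
"
```

```text
tcp dock [-69.    0.8] z 220.8 yaw 0.0019 F [ 0.4 -0.5  0. ] t 25.1 grip 23.891590031117754
wrist 0.78 box dock [85.8  0.4] yaw 0.009 err 0.02
scene 0.78 box dock [86.4  0. ] yaw -0.022 err 0.15
side 0.56 box dock [75.3  1.3] yaw -0.077 err 0.29
-20 []
0 []
20 []
```

```bash
python3 -c "
from station import *
print(finish_job())"
```

```text
the job is handed in; nothing more can be done
None
```

The white box went through the gap and rests against the stop bar (within about 1 mm and 0.01 rad by the wrist camera), the hand is clear and the job is handed in at about 25 s; on the first try the fingertip rode onto the box's top edge with about 5 N before I corrected its height, and cameras showed the box barely moved.

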